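# Turn the drip grate over with the lifter

### The arm

A 6-joint arm with a two-finger parallel gripper is mounted at the origin on a cart in front of the work surface, level with it; the furniture and walls round the work are solid. World frame = base frame: x ahead of the robot, y to its left, z up, the work surface at z = 0. Lengths are in m, angles in rad, forces in N, time in s.
With the tool pointing down it reaches from about 0.325 to 0.775 m from the base axis. Payload 9.3 kg.
Tool frame: the origin (TCP) lies between the finger pads; the fingertips stand 8 mm ahead of it and the grasp point (between the pads) lies 11 mm behind it (env.tcp_to_tips is the distance from the TCP to the fingertips, in m); z points along the fingers, x is the direction in which the jaws open and shut, and the axes are right-handed (so a half turn about z gives the same grasp; the last joint's range is limited). The gripper opens to 85 mm and grips with 20 to 120 N. Pads are 22 mm wide; open, the fingers measure 114 mm over their backs; the gripper's body (76 mm by 85 mm) begins 54 mm behind the grasp point. The pads swing forward as they close: fully open they stand 13 mm farther back than shut.
Start: joints at [0.95, 0.259, 0.021, 1.334, 0, 1.418], TCP at [0.248, 0.491, 0.213] pointing down, gripper open.
Joint ranges: [-3.04, 3.04], [-0.91, 1.82], [-1.04, 1.36], [-1.92, 1.95], [-1.52, 1.45], [-3.14, 3.14]. Speed limits (rad/s): [2.22, 2.22, 2.79, 3.14, 3.14, 3.14].

### API

Orientations are given as a unit quaternion [x, y, z, w].
In Python, from bench import env, vision gives the robot as it stands. The module is installed in compiled form; this text tells all that it offers. Calls block until the motion is done:
- env.goto(position, orientation): joint-space move of the TCP to a pose.
- env.line_to(position, rate=0.15, rotation=None, threshold=None): straight line of the TCP; rotation=None keeps the orientation; rate is the mean speed in m/s. With threshold (N) it stops when the force on the tool has changed by that much, and returns True; else False.
- env.move_joints(angles): joint-space move.
- env.set_gripper(opening): finger opening in m; the grip force is fixed at half the most; returns when the fingers have stopped.
- env.sleep(seconds).
- env.inverse_kinematics(position, orientation): joint angles nearest the present ones, or None.
- env.read_state(): the state.
- vision.read_camera(name): name is "scene" or "top" or "wrist"; returns (picture, depth): 480x640x3 uint8, red, green, blue; 480x640 float32, m along the optical axis (not along the pixel's ray), 0 where there is no reading.
- vision.camera_model(name): a dict with "fx", "fy", "cx", "cy" (pixels), "k1" (the pictures are not rectified: a ray, as slopes to the right and down, at radius r is drawn at 1 + k1 r^2 times it, then the intrinsics apply), "cam_to_world" (4x4, takes a point from camera to world coordinates). Camera axes: x right, y down, z forward; pixel columns grow to the right and rows downward; lengths in m; the calibration is good to about 2 mm. A picture is of the moment at which its call begins: read the wrist's pose just before it. camera_model takes no time and is no camera call; for the wrist camera it gives the pose at the moment of the call.
A pose or a line that the arm cannot do raises env.IKError and nothing moves.
- env.sign_off(): hands the job in, once; it reports no verdict.
The state is a dict: "clock": time; "joints": joint angles; "dq": joint speeds; "joint_efforts": joint torques, N m; "ee_pos": TCP position; "eef_rot": TCP orientation; "wrist_force": force on the tool from outside, world axes, zero at the start; "moment": the same for the moment, N m; "width": finger opening in m.
Only numpy, scipy, OpenCV 4.12 (cv2) and the standard library are available. Lean on these libraries where they do the work, as an engineer would, in place of code of your own. Each camera call takes 0.05 s, during which the arm holds its last target.

### The job

The espresso drip grate was left upside down on the worktop, standing on its two cup rails next to the wooden board with its pull-out leaf. It is clean, so do not touch it with the gripper: slide the thin lifter under its edge, press it gently up against the leaf's edge for a moment, and then tip it over onto the board, so that it lies flat on the board with the cup rails facing up. Then stand the lifter upright on its blade on the bare worktop, let go of it, and leave the shaker, the cup and the tamper where they are.

Things in the scene. Friction and masses are not known exactly. Their poses are not given: they have to be found in the camera images.
- grate: loose slotted steel drip grate (about 150 g): plate 80 (x) x 90 (y) x 4 mm with two cup rails on one face, along x at y = +-37.5 mm, 5 wide, 4.5 high, 70 long. At the start it stands on the rails, so a blade can enter 4.5 mm under the plate, between the rails. Origin: below the plate's centre, level with the rails' bearing edges; z from rails to plate: up at the start, down once turned over
- board: fixed wooden board, 120 (x) x 150 (y) x 10 mm. Origin: centre of its underside, z up. From its upright side at x = -60 mm, facing the grate's +x edge, a stiff pull-out leaf (130 wide, top 9.7 mm high) stands out 2 to 45 mm; how far is not measured. The grate pushed along the board's +x stops at the leaf's edge, 6 to 61 mm on, which holds 40 N, and can be tipped over that edge
- lifter_grip (a point): point on the axis of the lifter's upright black grip, 65 mm above the blade's underside; the grip is 26 (x) x 16 mm (y; pinch it here), from 26 to 98 mm high. The lifter (150 g) stands by itself on its flat steel blade, 83 x 46 x 2 mm, front edge 65 mm ahead (+x) of this axis, rear edge 18 mm behind. x towards the front edge, z up
- lifter_tip (a point): middle of the lifter blade's front edge, half-way up its 2 mm thickness; axes as lifter_grip. A turned-up heel, 14 mm high and as wide as the blade, crosses the blade; its front face is 45 mm behind this edge (20 mm ahead of the grip's axis): a part slid onto the blade stops there
- cocoa_shaker: bystander: steel powder shaker with a white lid, diameter 61 mm, 82 mm high, loose; origin at the centre of its underside. It may stand on either side, the lifter on the other
- espresso_cup: bystander: white espresso cup with handle, 61 x 79 x 56 mm, loose, behind the work; origin at the centre of its underside
- tamper: bystander: tamper with a wooden knob, diameter 58 mm, 94 mm high, loose, behind the board; origin at the centre of its underside
Not all that is in view belongs to the job. What is shaped like the part that bears lifter_grip but orange or pink is not meant.

How it is judged:
On the way, in this order (a step that is already met when the one before it is completed fails the run):
1. the grate, still lying on the worktop, is pressed against the leaf's edge with 1 to 35 N for a moment (contact force between grate and board between 1 and 35 N and angle between grate's own z axis and vertical below 0.1 rad), for 0.2 s.
2. the lifter's front edge is under the grate while the grate is tipped up between 0.5 and 1.4 rad (angle between grate's own z axis and vertical between 0.5 and 1.4 rad and x of lifter_tip in the frame of grate between -0.045 and 0.045 m and y of lifter_tip in the frame of grate between -0.045 and 0.045 m and z of lifter_tip in the frame of grate between -0.02 and 0.006 m), for 0.1 s.
At the end, for the whole second after the job is handed in: The grate lies at rest, rails up, flat on the board (within 0.1 rad, at the height of the board's top within 3 mm, its centre over the board or its leaf; an edge may overhang), and the lifter stands upright on its blade on the bare worktop (within 0.06 rad and 4 mm of height), let go (angle between grate's own z axis and vertical above 3.04 rad and z of grate in the frame of board between 0.0155 and 0.0215 m and x of grate in the frame of board between -0.1 and 0.06 m and y of grate in the frame of board between -0.075 and 0.075 m and linear speed of grate below 0.01 m/s and angular speed of grate below 0.1 rad/s and angle between lifter_grip's own z axis and vertical below 0.06 rad and height (world z) of lifter_grip between 0.061 and 0.069 m); the robot touches nothing.
It fails at once if the gripper or arm touches the grate (contact force between any of the fingers, the arm and grate above 0.3 N).
It fails at once if the grate is shoved hard against the board or its leaf (over 35 N while it lies flat) (contact force between grate and board above 35 N and angle between grate's own z axis and vertical below 0.3 rad).
It fails at once if the steel shaker is moved more than 20 mm (distance of cocoa_shaker from where it was at the start of the episode above 0.02 m).
It fails at once if the espresso cup is moved more than 20 mm (distance of espresso_cup from where it was at the start of the episode above 0.02 m).
It fails at once if the tamper is moved more than 20 mm (distance of tamper from where it was at the start of the episode above 0.02 m).
It also fails if it takes over 58 s, if anything falls off the work surface, if the arm or the gripper's body presses on something with over 40 N, if the wrist force passes 120 N, or if a joint passes its speed limit or range.

## Working session

There is one attempt and no reset: what is moved stays moved. The work goes in short steps, each a Python script; the robot and the scene stay as the last script left them, time stands still between calls to the robot, and variables do not carry over. Pictures are saved under pics/ and viewed, and the job is handed in when it is done.

```bash
mkdir -p pics; ls; python3 - <<'E'
from bench import env, vision
import cv2
s=env.read_state(); print(s)
for n in ["scene","top","wrist"]:
    m=vision.camera_model(n); print(n,m)
    p,d=vision.read_camera(n); cv2.imwrite(f"pics/{n}0.png",p[:,:,::-1])
    import numpy as np; np.savez(f"{n}0.npz",p=p,d=d,T=m["cam_to_world"])
E
```

```text
pics
{'clock': 0.0, 'joints': array([ 9.50365479e-01,  2.59191068e-01,  2.07754913e-02,  1.33371336e+00,
       -4.26118413e-06,  1.41816332e+00]), 'dq': array([ 0.00094473,  0.00183128, -0.00146857, -0.00057644, -0.00124152,
        0.00066528]), 'joint_efforts': array([-7.24226447e-04, -5.55646741e+01,  3.44531608e+01,  1.37243702e-02,
       -1.63745212e-04, -1.14236803e-05]), 'ee_pos': array([0.2478496 , 0.4906485 , 0.21197221]), 'eef_rot': array([ 8.51739738e-01,  5.23964669e-01, -6.13175173e-04,  2.60739317e-04]), 'wrist_force': array([ 0.09699943,  0.62619169, -0.10575471]), 'moment': array([0.00551357, 0.00174756, 0.00785843]), 'width': 0.08544213814050897}
scene {'fx': 616.5933780231697, 'fy': 616.5933780231697, 'cx': 314.63410146211663, 'cy': 236.59334102792008, 'k1': -0.05642085129255206, 'cam_to_world': array([[ 0.50725874, -0.63274993,  0.58507786, -0.35135798],
       [-0.86177354, -0.37708934,  0.33933759, -0.54530722],
       [ 0.00591079, -0.67633657, -0.73656901,  1.15328668],
       [ 0.        ,  0.        ,  0.        ,  1.        ]])}
top {'fx': 438.88554375469886, 'fy': 438.88554375469886, 'cx': 316.4644482504366, 'cy': 235.22911485401107, 'k1': -0.10827384130175689, 'cam_to_world': array([[ 0.02143368, -0.99399359,  0.10731886,  0.38883205],
       [-0.99975499, -0.02190302, -0.0031964 , -0.04214378],
       [ 0.0055278 , -0.10722406, -0.99421952,  1.27903666],
       [ 0.        ,  0.        ,  0.        ,  1.        ]])}
wrist {'fx': 354.7933864339391, 'fy': 354.7933864339391, 'cx': 314.6215417985033, 'cy': 241.96159115790525, 'k1': 0.006147723734866373, 'cam_to_world': array([[ 0.45031719,  0.86214738,  0.23219889,  0.18890501],
       [ 0.89286598, -0.43418495, -0.11947292,  0.52093487],
       [-0.002186  ,  0.2611232 , -0.96530301,  0.37311028],
       [ 0.        ,  0.        ,  0.        ,  1.        ]])}
```

View pics/scene0.png

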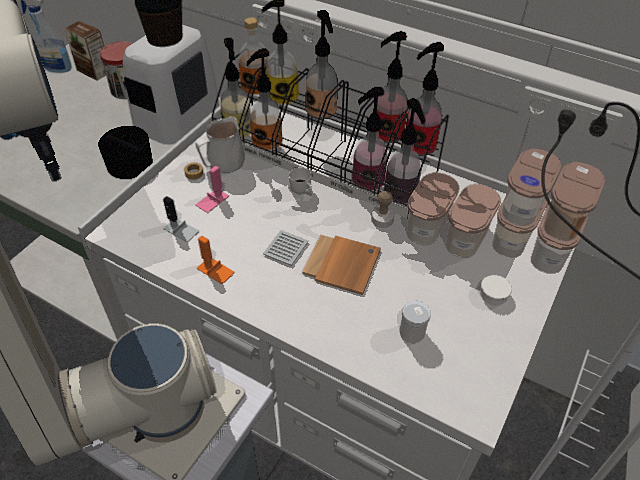

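View pics/top0.png

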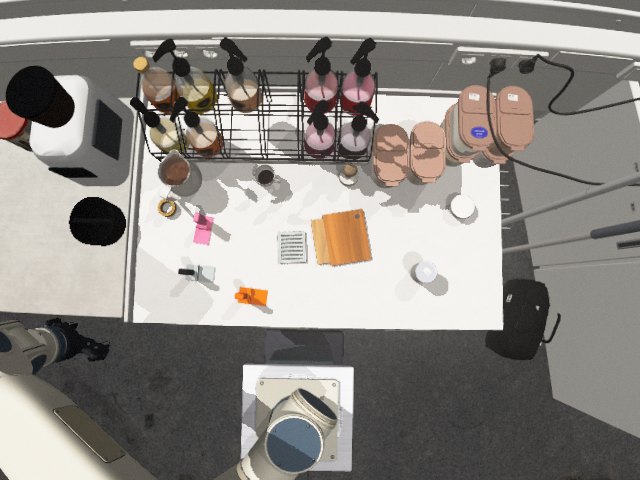

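View pics/wrist0.png

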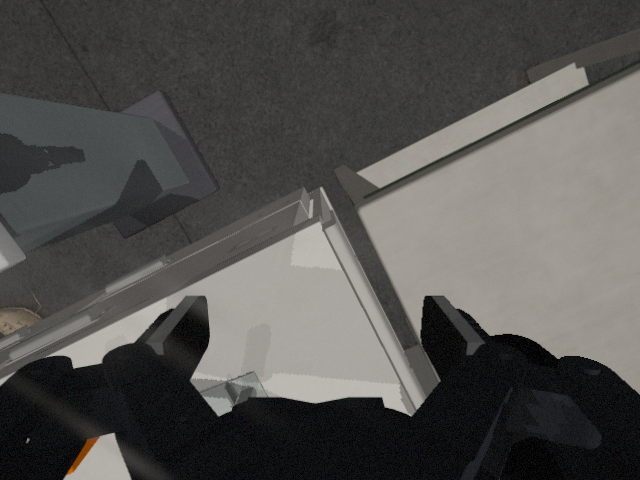

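The scene view shows three things shaped like the lifter: black grip with a steel blade (scene 170,212 / top 192,272), orange (scene 208,252 / top 250,296) and pink (scene 215,185 / top 203,228). I choose the black one. The grate is at scene 287,248 / top 292,247, the board at scene 347,265 with its leaf at its left edge, and the shaker is to the right at scene 415,322.

```bash
cat > h.py <<'E'
import numpy as np, cv2
from bench import env, vision
def rays(n,uv,m=None):
    m=m or vision.camera_model(n)
    uv=np.atleast_2d(np.array(uv,float))
    K=np.array([[m["fx"],0,m["cx"]],[0,m["fy"],m["cy"]],[0,0,1]])
    x=cv2.undistortPoints(uv.reshape(-1,1,2),K,np.array([m["k1"],0,0,0,0.]),).reshape(-1,2)
    T=m["cam_to_world"]
    d=np.c_[x,np.ones(len(x))]@T[:3,:3].T
    return T[:3,3],d
def onplane(n,uv,z,m=None):
    o,d=rays(n,uv,m); return o+d*((z-o[2])/d[:,2])[:,None]
def proj(n,P,m=None):
    m=m or vision.camera_model(n); T=m["cam_to_world"]
    P=np.atleast_2d(P); c=(P-T[:3,3])@T[:3,:3]
    x=c[:,:2]/c[:,2:]; r2=(x**2).sum(1,keepdims=True); x=x*(1+m["k1"]*r2)
    return x*[m["fx"],m["fy"]]+[m["cx"],m["cy"]]
E
python3 - <<'E'
import cv2
a=cv2.imread("pics/top0.png"); s=cv2.imread("pics/scene0.png")
def c(i,x,y,w,h,k): return cv2.resize(i[y:y+h,x:x+w],None,fx=k,fy=k,interpolation=cv2.INTER_CUBIC)
cv2.imwrite("pics/c1.png",c(a,170,200,210,110,3.8))
cv2.imwrite("pics/c2.png",c(s,150,185,240,125,3.3))
E
```

```text
(no output)
```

View pics/c1.png

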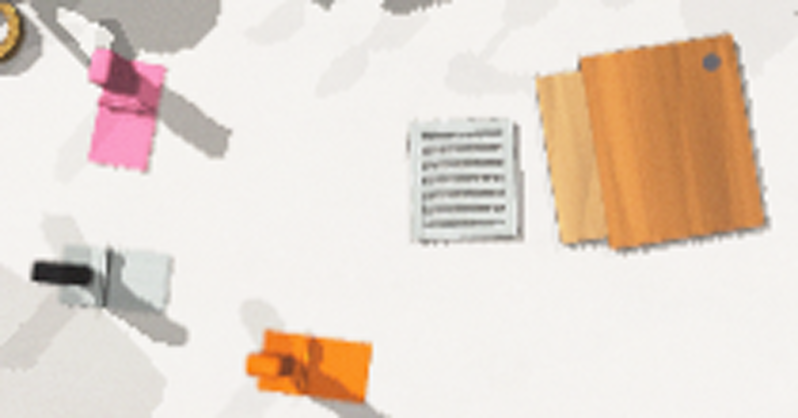

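View pics/c2.png

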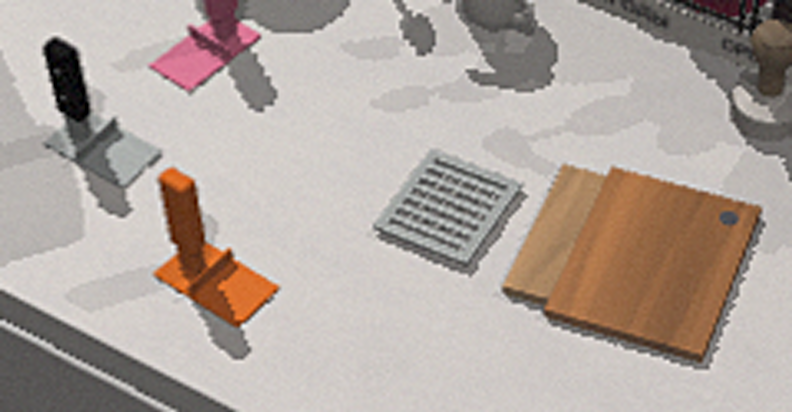

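```bash
python3 - <<'E'
from h import *
t=lambda L:[(170+u/3.8-.37,200+v/3.8-.37) for u,v in L]
s=lambda L:[(150+u/3.3-.35,185+v/3.3-.35) for u,v in L]
def show(k,zt,Lt,Ls):
    print(k); a=onplane("top",t(Lt),zt)[:,:2];b=onplane("scene",s(Ls),zt)[:,:2]
    print(np.c_[a,b].round(4))
# corners: near-left(image bottom left), far-left, far-right, near-right
show("board",.010,[(613,248),(580,58),(732,35),(768,224)],[(547,308),(611,168),(762,205),(704,357)])
show("leaf",.0097,[(563,242),(537,76)],[(503,288),(563,165)])
show("grate",.0085,[(412,240),(412,118),(518,120),(520,238)],[(376,225),(434,150),(522,184),(470,265)])
show("blade",.002,[(165,308),(173,255)],[(122,183),(161,152)])
show("griptop",.098,[(30,273),(90,274)],[(52,45),(70,45)])
show("bladerear",.002,[(60,300),(65,250)],[(45,142),(90,118)])
E
```

```text
board
[[ 0.4405 -0.0899  0.4429 -0.0878]
 [ 0.586  -0.0619  0.5859 -0.0605]
 [ 0.6066 -0.1789  0.611  -0.1766]
 [ 0.4613 -0.2079  0.4613 -0.2053]]
leaf
[[ 0.4443 -0.0518  0.4428 -0.0508]
 [ 0.5713 -0.0291  0.57   -0.0273]]
grate
[[ 0.4433  0.0632  0.4469  0.0625]
 [ 0.5368  0.066   0.5337  0.0666]
 [ 0.5371 -0.0153  0.5381 -0.0098]
 [ 0.4467 -0.019   0.4498 -0.0183]]
blade
[[0.387  0.2519 0.3874 0.2565]
 [0.4277 0.2474 0.4285 0.2509]]
griptop
[[0.4093 0.3284 0.4089 0.3224]
 [0.4097 0.2848 0.4158 0.3108]]
bladerear
[[0.3908 0.3339 0.3906 0.3354]
 [0.4294 0.3319 0.4291 0.3217]]
```

```bash
cat >> h.py <<'E'
from scipy.spatial.transform import Rotation as Ro
def RL(yaw,pitch=0):
    # lifter frame: x forward(dir yaw), pitch>0 = front edge down (z tilts forward)
    return Ro.from_euler('z',yaw)*Ro.from_euler('y',pitch)
def tool_in_L(alpha,s):
    z=np.array([np.sin(alpha),0,-np.cos(alpha)]); x=np.array([0,s,0.]); y=np.cross(z,x)
    return Ro.from_matrix(np.c_[x,y,z])
def tcp(tip,yaw,pitch,alpha,s,h,dx=0):
    """TCP pose for lifter with middle of front lower edge at tip (blade underside)."""
    R=RL(yaw,pitch); Rt=tool_in_L(alpha,s)
    g=np.array([-0.065+dx,0,h])                 # grasp point in frame at front edge underside
    p=g+Rt.apply([0,0,0.011])
    return np.array(tip)+R.apply(p), (R*Rt).as_quat()
E
python3 - <<'E'
from h import *
d=np.deg2rad
for s in (1,-1):
  for a in (0,20,35,50):
    out=[]
    for (tip,yaw,p) in [((.408,.2515,0),d(-92),0),((.408,.2515,.12),d(-92),0),((.4915,.06,0),d(-88),0),((.492,-.005,.0),d(-81),0),((.492,-.01,.02),d(-81),d(45)),((.495,-.02,.04),d(-81),d(75)),((.495,-.02,.04),d(-81),d(90)),((.495,-.02,.04),d(-81),d(105))]:
        P,q=tcp(tip,yaw,p,d(a),s,.072)
        j=env.inverse_kinematics(P,q); out.append(None if j is None else np.round(j,2).tolist())
    print(s,a); [print('   ',o) for o in out]
E
```

```text
1 0
    [0.49, 0.3, -0.33, 0.94, 0.0, 2.1]
    [0.49, 0.22, -0.12, 1.24, 0.0, 2.1]
    [0.08, 0.28, -0.36, 0.93, 0.0, 1.62]
    [-0.05, 0.25, -0.4, 0.92, 0.0, 1.36]
    [-0.55, 0.52, -0.14, 1.49, 0.57, 0.69]
    None
    None
    None
1 20
    [0.65, 0.46, -0.13, 1.21, -0.27, 2.29]
    [0.65, 0.38, 0.07, 1.48, -0.27, 2.29]
    [0.28, 0.36, -0.29, 1.01, -0.34, 1.83]
    [0.16, 0.28, -0.41, 0.88, -0.35, 1.58]
    [-0.43, 0.35, -0.22, 1.26, 0.36, 0.94]
    [-0.66, 0.67, 0.01, 1.72, 0.59, 0.49]
    [-0.72, 0.86, 0.1, 1.93, 0.64, 0.28]
    None
1 35
    [0.74, 0.61, 0.02, 1.44, -0.42, 2.44]
    [0.74, 0.53, 0.2, 1.7, -0.42, 2.44]
    [0.41, 0.46, -0.23, 1.13, -0.56, 2.01]
    [0.3, 0.36, -0.4, 0.91, -0.6, 1.75]
    [-0.3, 0.26, -0.28, 1.12, 0.16, 1.11]
    [-0.6, 0.52, -0.06, 1.51, 0.49, 0.68]
    [-0.68, 0.71, 0.03, 1.72, 0.58, 0.47]
    [-0.73, 0.9, 0.12, 1.92, 0.63, 0.27]
1 50
    [0.8, 0.77, 0.17, 1.69, -0.54, 2.61]
    [0.8, 0.69, 0.31, 1.92, -0.54, 2.61]
    [0.5, 0.6, -0.16, 1.3, -0.76, 2.23]
    [0.42, 0.48, -0.38, 1.01, -0.83, 1.96]
    [-0.15, 0.21, -0.33, 1.0, -0.08, 1.26]
    
[... 672 characters left out ...]

    None
-1 35
    [0.74, 0.61, 0.02, 1.44, -0.42, -0.7]
    [0.74, 0.53, 0.2, 1.7, -0.42, -0.7]
    [0.41, 0.46, -0.23, 1.13, -0.56, -1.13]
    [0.3, 0.36, -0.4, 0.91, -0.6, -1.39]
    [-0.3, 0.26, -0.28, 1.12, 0.16, -2.03]
    [-0.6, 0.52, -0.06, 1.51, 0.49, -2.46]
    [-0.68, 0.71, 0.03, 1.72, 0.58, -2.67]
    [-0.73, 0.9, 0.12, 1.92, 0.63, -2.87]
-1 50
    [0.8, 0.77, 0.17, 1.69, -0.54, -0.53]
    [0.8, 0.69, 0.31, 1.92, -0.54, -0.53]
    [0.5, 0.6, -0.16, 1.3, -0.76, -0.91]
    [0.42, 0.48, -0.38, 1.01, -0.83, -1.18]
    [-0.15, 0.21, -0.33, 1.0, -0.08, -1.88]
    [-0.51, 0.39, -0.14, 1.33, 0.34, -2.29]
    [-0.62, 0.55, -0.05, 1.5, 0.47, -2.48]
    [-0.7, 0.74, 0.05, 1.7, 0.57, -2.68]
```

```bash
python3 - <<'E'
from h import *
# tool x=+y, y=+x, z=-z
q=Ro.from_matrix(np.array([[0,1,0],[1,0,0],[0,0,-1]]).astype(float)).as_quat()
env.goto([.57,.11,.29],q); env.sleep(.3)
s=env.read_state(); print(s["clock"],s["ee_pos"],s["wrist_force"])
m=vision.camera_model("wrist"); p,d=vision.read_camera("wrist")
np.savez("w1.npz",p=p,d=d,m=np.array([m],dtype=object)); cv2.imwrite("pics/w1.png",p[:,:,::-1])
E
```

```text
2.2833 [0.56984738 0.11050603 0.29001832] [ 0.2810974  -0.07102089 -0.28915738]
```

View pics/w1.png

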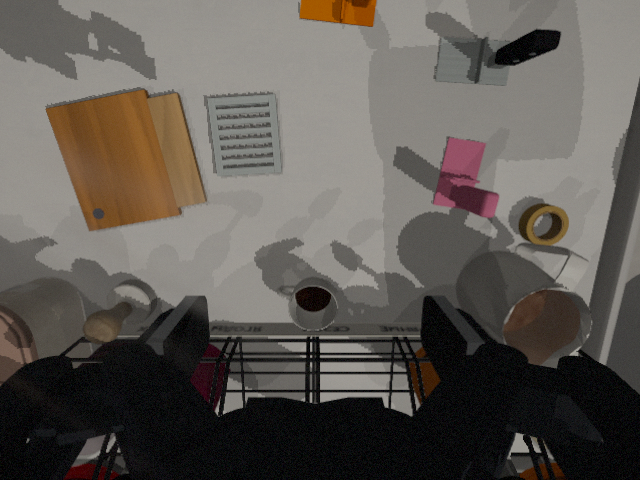

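The view shows the board and leaf at (125,160), the grate at (244,134), the black-gripped steel lifter at (480,60), and the orange and pink decoys. I'll crop the lifter, grate and leaf to confirm the choice and get corners.

```bash
python3 - <<'E'
import cv2
i=cv2.imread("pics/w1.png")
def c(x,y,w,h,k): return cv2.resize(i[y:y+h,x:x+w],None,fx=k,fy=k,interpolation=cv2.INTER_CUBIC)
cv2.imwrite("pics/c3.png",c(40,80,250,160,3.2))
cv2.imwrite("pics/c4.png",c(425,20,140,80,5.5))
E
```

```text
(no output)
```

View pics/c3.png

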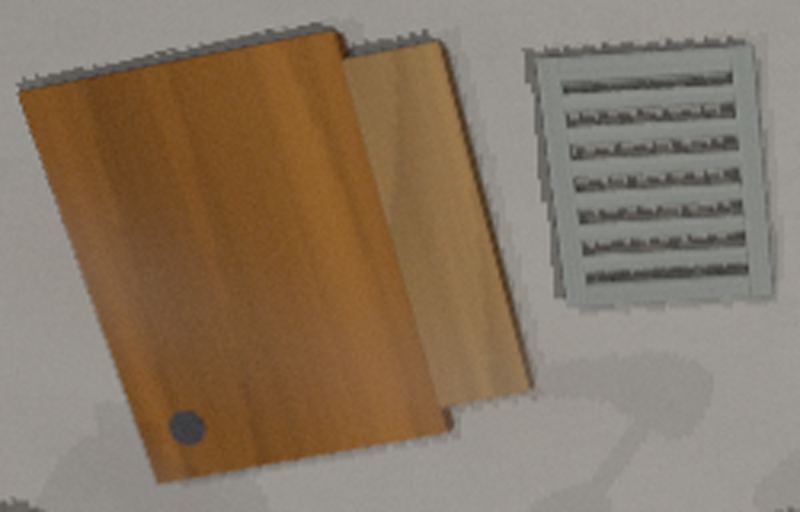

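View pics/c4.png

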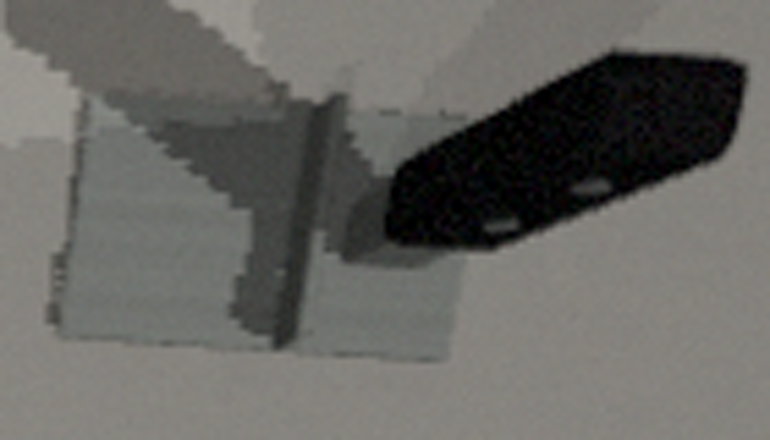

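The close crop shows a black grip on a steel blade with its heel, so the choice is confirmed. The front edge is on the image left, towards the grate.

```bash
python3 - <<'E'
from h import *
m=np.load("w1.npz",allow_pickle=True)["m"][0]
def g(L,ox,oy,k,z): 
    return onplane("wrist",[(ox+(u+.5)/k-.5,oy+(v+.5)/k-.5) for u,v in L],z,m)[:,:2]
def fit(P,name,x01=None):
    # P order: frontR?.. print
    w=np.linalg.norm(P-np.roll(P,-1,0),axis=1); print(name,P.round(4).tolist(),"edges",w.round(4),"ctr",P.mean(0).round(4))
    return P
def ang(v): return np.rad2deg(np.arctan2(v[1],v[0])).round(2)
B=fit(g([(18,92),(333,30),(452,430),(160,483)],40,80,3.2,.010),"board")
print(" x-dir",ang(B[0]-B[1]),ang(B[3]-B[2]),"y-dir-90",ang(B[2]-B[1])-90,ang(B[3]-B[0])-90)
L=fit(g([(440,40),(533,388)],40,80,3.2,.0097),"leaf edge"); print(ang(L[1]-L[0])-90)
G=fit(g([(535,53),(752,42),(776,300),(570,309)],40,80,3.2,.0085),"grate")
print(" x-dir",ang(G[0]-G[1]),ang(G[3]-G[2]),ang(G[2]-G[1])-90,ang(G[3]-G[0])-90)
F=fit(g([(85,92),(467,115),(447,358),(57,335)],425,20,5.5,.002),"blade")
print(" x-dir",ang(F[0]-F[1]),ang(F[3]-F[2]),ang(F[3]-F[0])-90,ang(F[2]-F[1])-90, "tip",(F[0]+F[3])/2,"rear",(F[1]+F[2])/2)
e=B[0]-B[1];e/=np.linalg.norm(e); c=B.mean(0); print("leaf x_b",(L-c)@e,"grate x_b",(G-c)@e,"grate y_b",(G-c)@[-e[1],e[0]])
t=onplane("top",[(0,0)],0)
E
```

```text
board [[0.4622, -0.2035], [0.4408, -0.0865], [0.5867, -0.058], [0.6084, -0.1761]] edges [0.1189 0.1486 0.1201 0.1487] ctr [ 0.5245 -0.131 ]
 x-dir -79.63 -79.61 y-dir-90 -78.96000000000001 -79.41
leaf edge [[0.444, -0.0485], [0.5701, -0.0249]] edges [0.1282 0.1282] ctr [ 0.507  -0.0367]
-79.42
grate [[0.4481, -0.0149], [0.4442, 0.064], [0.5362, 0.0706], [0.5397, -0.0087]] edges [0.079  0.0922 0.0793 0.0918] ctr [0.4921 0.0277]
 x-dir -87.18 -87.43 -85.89 -86.12
blade [[0.384, 0.252], [0.3883, 0.3309], [0.4345, 0.3335], [0.4299, 0.2505]] edges [0.079  0.0462 0.0831 0.046 ] ctr [0.4092 0.2917]
 x-dir -93.16 -93.15 -91.89 -86.78 tip [0.40695469 0.25124148] rear [0.41141596 0.33220672]
leaf x_b [-0.0956945  -0.09616915] grate x_b [-0.12797695 -0.20625996 -0.1962107  -0.1176102 ] grate y_b [-0.05427432 -0.04390878  0.04771171  0.03695099]
```

```bash
python3 - <<'E'
from h import *
d=np.deg2rad; A=d(40)
tip=np.array([.407,.2513,0]); yaw=d(-93)
P,q=tcp(tip,yaw,0,A,1,.072)
z=Ro.from_quat(q).apply([0,0,1]); print(P,z)
env.goto(P-z*.12+[0,0,.02],q)
env.set_gripper(.055)
env.line_to(P-z*.05,rate=.15)
env.line_to(P,rate=.08)
s=env.read_state(); print(s["clock"],s["ee_pos"],s["eef_rot"],q,s["wrist_force"])
env.set_gripper(0.0)
env.sleep(.2)
s=env.read_state(); print(s["clock"],s["ee_pos"],s["wrist_force"],s["moment"],s["width"])
for n in("top","scene"):
    p,_=vision.read_camera(n); cv2.imwrite(f"pics/{n}1.png",p[:,:,::-1])
E
python3 -c "
import cv2
a=cv2.imread('pics/top1.png')[200:310,150:360];b=cv2.imread('pics/scene1.png')[170:310,120:320]
cv2.imwrite('pics/c5.png',cv2.resize(a,None,fx=3.5,fy=3.5,interpolation=2));cv2.imwrite('pics/c6.png',cv2.resize(b,None,fx=3.5,fy=3.5,interpolation=2))"
```

```text
[0.41003179 0.30914995 0.06357351] [-0.0336409  -0.64190669 -0.76604444]
6.4083 [0.41023333 0.30948882 0.06394189] [ 0.9394615  -0.02464179 -0.00870124  0.34165648] [ 0.93937061 -0.02459829 -0.00895304  0.34190294] [ 0.23980004 -0.24067139  1.154837  ]
7.05 [0.41016829 0.30938048 0.06376898] [0.03113599 2.67808015 4.36875907] [ 0.47815113 -0.00866594  0.00672914] 0.014570861904845028
```

View pics/c5.png

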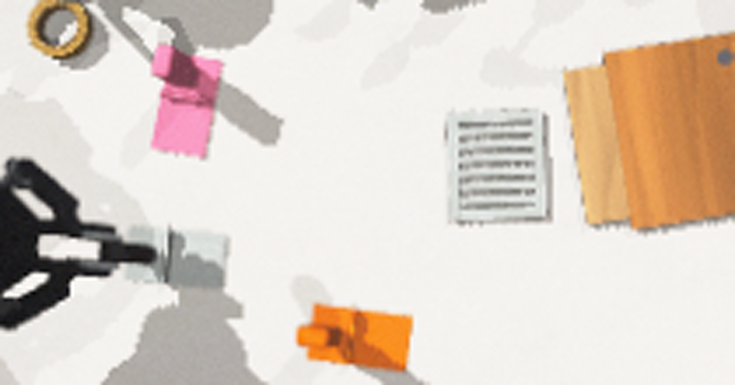

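View pics/c6.png

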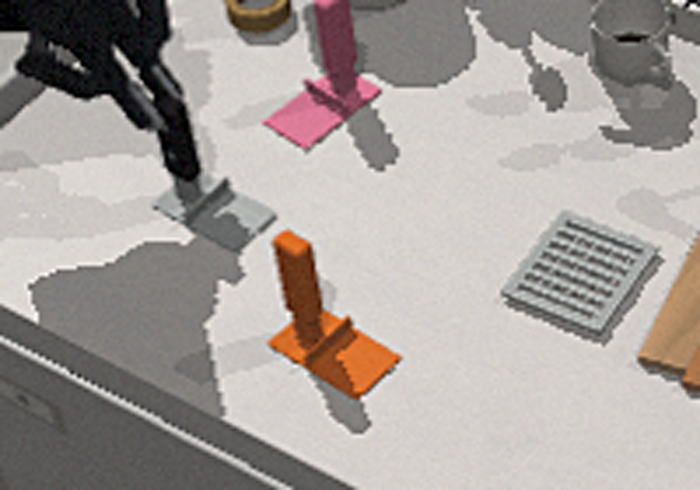

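```bash
python3 - <<'E'
from h import *
d=np.deg2rad; A=d(40)
tip=np.array([.407,.2513,0])
P,q=tcp(tip+[0,0,.003],d(-93),0,A,1,.072); env.line_to(P,rate=.05); env.sleep(.2)
s=env.read_state(); print(s["clock"],s["ee_pos"]-P,s["wrist_force"],s["moment"])
P,q=tcp(tip+[0,0,.12],d(-93),0,A,1,.072); env.line_to(P,rate=.25)
t2=np.array([.4884,.1005,0])
P,q=tcp(t2+[0,0,.12],d(-87),0,A,1,.072); env.line_to(P,rate=.22,rotation=q)
P,q=tcp(t2+[0,0,.012],d(-87),0,A,1,.072); env.line_to(P,rate=.15)
env.sleep(.2)
s=env.read_state(); print(s["clock"],s["ee_pos"]-P,s["wrist_force"],s["moment"],s["width"])
for n in("top","scene","wrist"):
    p,_=vision.read_camera(n); cv2.imwrite(f"pics/{n}2.png",p[:,:,::-1])
E
python3 -c "
import cv2
a=cv2.imread('pics/top2.png')[200:310,200:410];b=cv2.imread('pics/scene2.png')[170:310,180:380]
cv2.imwrite('pics/c7.png',cv2.resize(a,None,fx=3.5,fy=3.5,interpolation=2));cv2.imwrite('pics/c8.png',cv2.resize(b,None,fx=3.5,fy=3.5,interpolation=2))"
```

```text
7.6 [-9.69416134e-05 -1.47746036e-04 -2.00450953e-04] [ 0.18404657 -0.26614145 -1.54468224] [ 0.82140922 -0.04564658  0.02994626]
10.2 [0.0003374  0.00024282 0.00076146] [-1.30051615 -0.11685073 -1.83165158] [0.73893355 0.03251801 0.01394307] 0.014377793728858036
```

View pics/c7.png

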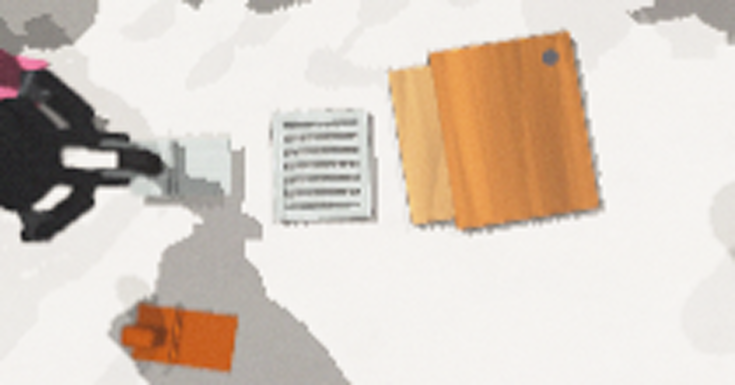

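View pics/c8.png

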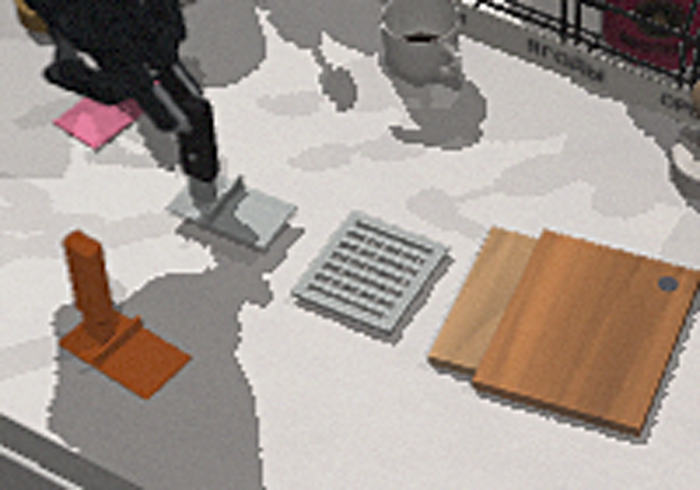

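The blade is in line behind the grate and clear of it. Next I lower it to feel the worktop. That shows whether the lifter has pitched in the grip.

```bash
python3 - <<'E'
from h import *
d=np.deg2rad; A=d(40)
t2=np.array([.4884,.1005,0])
P,q=tcp(t2+[0,0,-.002],d(-87),0,A,1,.072)
r=env.line_to(P,rate=.012,threshold=1.5)
s=env.read_state(); print(r,s["clock"],s["ee_pos"]-P,s["wrist_force"],s["moment"],"h above table",s["ee_pos"][2]-P[2]-.002)
m=vision.camera_model("wrist")
for n in("scene","wrist"):
    p,_=vision.read_camera(n); cv2.imwrite(f"pics/{n}3.png",p[:,:,::-1])
E
python3 -c "
import cv2
b=cv2.imread('pics/scene3.png')[200:290,220:330]
cv2.imwrite('pics/c9.png',cv2.resize(b,None,fx=6,fy=6,interpolation=2))"
```

```text
True 11.2583 [ 7.56168149e-05 -2.94881867e-05  2.15558031e-03] [1.73368262 1.11325956 5.28662628] [ 0.20168008 -0.03160467  0.09776197] h above table 0.00015558030560013265
```

View pics/c9.png

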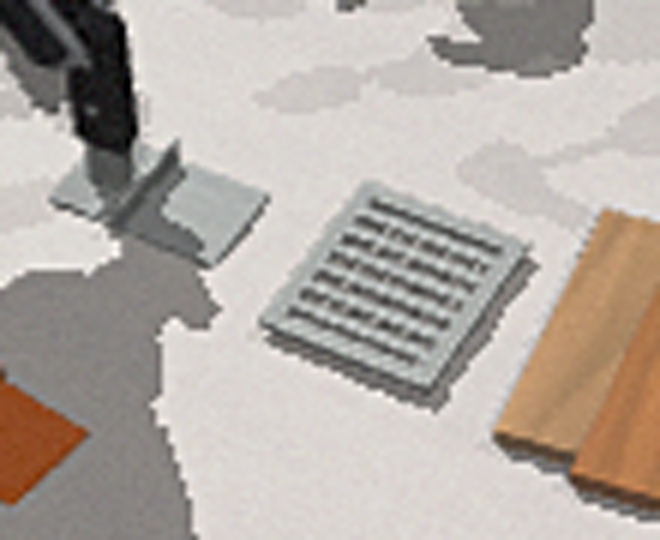

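```bash
cat >> h.py <<'E'
d=np.deg2rad; A=d(40); YB=d(-79.5); BC=np.array([.5245,-.131])
e_=np.array([np.cos(YB),np.sin(YB)]); n_=np.array([-e_[1],e_[0]])
def bw(x,y,z): return np.r_[BC+x*e_+y*n_,z]
def tb(x,z,pitch=0,y=-.003,yaw=YB): return tcp(bw(x,y,z),yaw,pitch,A,1,.072)
def st(P=None):
    s=env.read_state(); print(round(s["clock"],2),None if P is None else (s["ee_pos"]-P).round(4),"F",s["wrist_force"].round(2),"along",(s["wrist_force"][:2]@e_).round(2)); return s
E
python3 - <<'E'
from h import *
t2=np.array([.4884,.1005,.0013]); f=np.array([np.cos(d(-87)),np.sin(d(-87)),0])
P,q=tcp(t2,d(-87),0,A,1,.072); env.line_to(P,rate=.02); env.sleep(.1); st(P)
P,q=tcp(t2+f*.06,d(-87),0,A,1,.072); r=env.line_to(P,rate=.04,threshold=4); print(r); st(P)
P,q=tcp(t2+f*.078,d(-87),0,A,1,.072); r=env.line_to(P,rate=.03,threshold=4); print(r); st(P)
for n in("top","scene"):
    p,_=vision.read_camera(n); cv2.imwrite(f"pics/{n}4.png",p[:,:,::-1])
E
python3 -c "
import cv2
b=cv2.imread('pics/scene4.png')[200:290,220:330];a=cv2.imread('pics/top4.png')[205:295,240:350]
cv2.imwrite('pics/c10.png',cv2.resize(cv2.hconcat([a,b]),None,fx=3.6,fy=3.6,interpolation=2))"
```

```text
11.71 [-0.0002 -0.0001 -0.0003] F [-0.31 -0.14 -1.68] along 0.08
False
13.36 [ 0.      0.0002 -0.    ] F [-0.17  0.84 -1.82] along -0.85
False
14.11 [ 0.     -0.0001  0.    ] F [ 0.32  0.05 -1.4 ] along 0.01
```

View pics/c10.png

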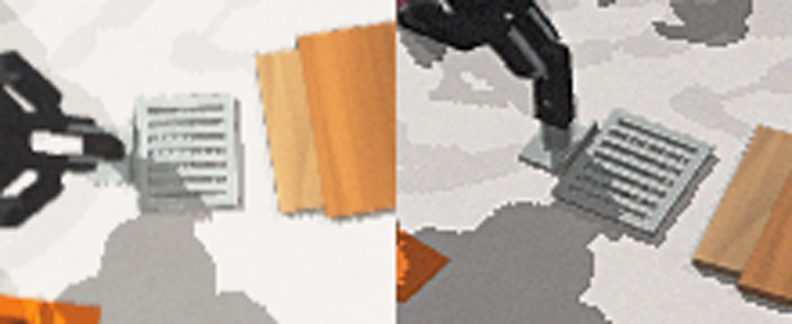

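The blade is under the grate with the heel almost at its rear edge. Next: turn to the leaf's direction while moving up, then press gently.

```bash
python3 - <<'E'
from h import *
P,q=tb(-.1408,.0013); r=env.line_to(P,rate=.02,rotation=q,threshold=8); print(r); st(P)
env.sleep(.1); st()
P,q=tb(-.115,.0013); r=env.line_to(P,rate=.012,threshold=3); print(r); s=st(P)
print("x_b tip", -.115+ (s["ee_pos"][:2]-P[:2])@e_)
env.sleep(.3); st()
for n in("top","scene"):
    p,_=vision.read_camera(n); cv2.imwrite(f"pics/{n}5.png",p[:,:,::-1])
E
python3 -c "
import cv2
b=cv2.imread('pics/scene5.png')[200:290,240:350];a=cv2.imread('pics/top5.png')[205:295,250:360]
cv2.imwrite('pics/c11.png',cv2.resize(cv2.hconcat([a,b]),None,fx=3.6,fy=3.6,interpolation=2))"
```

```text
False
15.22 [0.0001 0.     0.    ] F [-0.3   0.39 -0.97] along -0.43
15.32 None F [-0.44  0.69 -1.27] along -0.76
True
16.48 [-0.0025  0.013  -0.0004] F [0.41 4.26 0.32] along -4.11
x_b tip -0.12820894159418386
16.78 None F [0.39 3.67 1.42] along -3.53
```

View pics/c11.png

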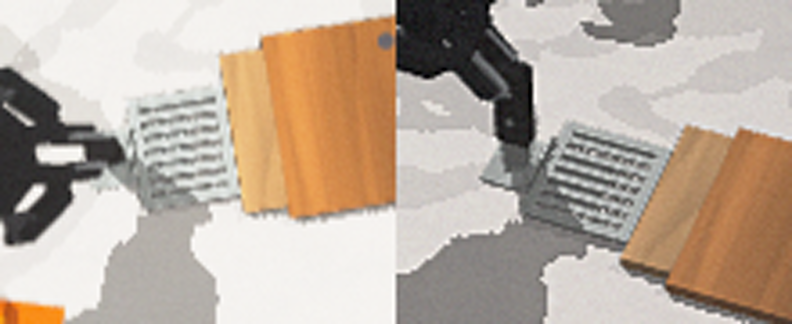

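The grate is flush on the leaf and was held at about 3.5 N. Next I compute the tipping path about the lower edge and run it up to about 70°.

```bash
cat >> h.py <<'E'
XL=-.1282+.035   # leaf edge, x_b
def grate_off(ph):
    c,s=np.cos(ph),np.sin(ph); rot=lambda p:np.array([p[0]*c+p[1]*s,-p[0]*s+p[1]*c])
    if ph<=np.pi/2:
        Q=np.array([rot(p) for p in [(.035,0),(.04,.0045),(.04,.0085)]])
        z0=-Q[:,1].min(); ok=Q[:,1]+z0<.0097
        return np.array([-Q[ok,0].max(),z0]),rot
    return np.array([0,.0097])-rot((.0303,.0085)),rot
def tipnom(ph,g):
    o,rot=grate_off(ph); return o+rot((.005-g,.0025))
def tpose(ph,g=.002,du=0,dz=0):
    u,z=tipnom(ph,g); return tb(XL+u+du,z+dz,ph)
E
python3 - <<'E'
from h import *
for a in range(0,121,10):
    P,q=tpose(d(a)); print(a,tipnom(d(a),.002).round(4),P.round(3), env.inverse_kinematics(P,q) is not None)
P,q=tb(-.1282-.002,.0015); env.line_to(P,rate=.02); st(P)
for a in range(5,71,5):
    P,q=tpose(d(a))
    r=env.line_to(P,rate=.06,rotation=q,threshold=10)
    if r or a%20==0: print(a,r); st(P)
    if r: break
for n in("top","scene"):
    p,_=vision.read_camera(n); cv2.imwrite(f"pics/{n}6.png",p[:,:,::-1])
E
python3 -c "
import cv2
b=cv2.imread('pics/scene6.png')[180:300,240:370];a=cv2.imread('pics/top6.png')[185:305,250:380]
cv2.imwrite('pics/c12.png',cv2.resize(cv2.hconcat([a,b]),None,fx=3,fy=3,interpolation=2))"
```

```text
0 [-0.037   0.0025] [0.487 0.053 0.066] True
10 [-0.0375  0.008 ] [0.489 0.042 0.081] True
20 [-0.0368  0.0133] [0.492 0.028 0.093] True
30 [-0.035   0.0182] [0.495 0.013 0.102] True
40 [-0.0322  0.0225] [ 0.498 -0.005  0.108] True
50 [-0.0284  0.0271] [ 0.501 -0.023  0.112] True
60 [-0.0237  0.031 ] [ 0.505 -0.042  0.113] True
70 [-0.0183  0.0341] [ 0.509 -0.061  0.11 ] True
80 [-0.0123  0.0361] [ 0.512 -0.079  0.104] True
90 [-0.006  0.037] [ 0.515 -0.097  0.095] True
100 [-0.0012  0.0376] [ 0.518 -0.11   0.084] True
110 [0.0037 0.0374] [ 0.52  -0.122  0.07 ] False
120 [0.0085 0.0363] [ 0.521 -0.131  0.055] False
17.14 [-0.0003 -0.0002 -0.0002] F [ 0.38  1.22 -1.02] along -1.13
20 False
18.38 [-0.0003 -0.0002 -0.0005] F [ 1.45  1.73 -1.61] along -1.44
40 False
19.62 [-0.0002 -0.     -0.0005] F [-0.33  1.29 -2.28] along -1.33
60 False
20.85 [-0.0002  0.     -0.0004] F [ 1.15  0.87 -3.02] along -0.65
```

View pics/c12.png

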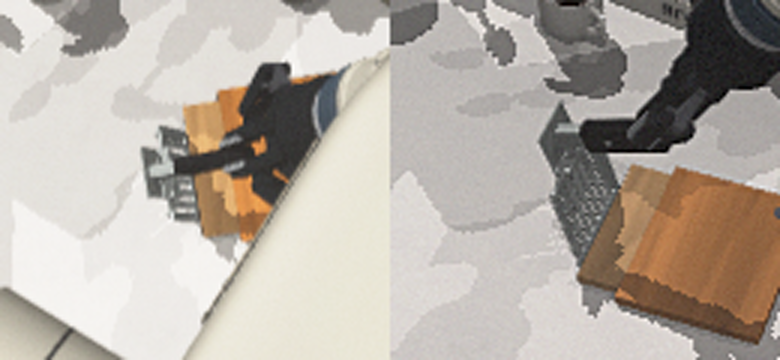

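The scene crop shows the grate leaning at about 70° on the blade, its lower edge behind the leaf. I continue past vertical.

```bash
python3 - <<'E'
from h import *
for a in (75,80,85,90,95,100):
    P,q=tpose(d(a))
    r=env.line_to(P,rate=.05,rotation=q,threshold=12)
    if r: print("stop",a); break
st(P)
p,_=vision.read_camera("scene"); cv2.imwrite("pics/scene7.png",p[:,:,::-1])
for du in(.012,.02):
    P,q=tpose(d(100),du=du,dz=.002)
    print(env.inverse_kinematics(P,q) is not None)
E
python3 -c "
import cv2
b=cv2.imread('pics/scene7.png')[180:300,240:370]
cv2.imwrite('pics/c13.png',cv2.resize(b,None,fx=5,fy=5,interpolation=2))"
```

```text
23.62 [ 0.      0.0002 -0.0001] F [-1.13  0.01 -0.92] along -0.22
True
True
```

View pics/c13.png

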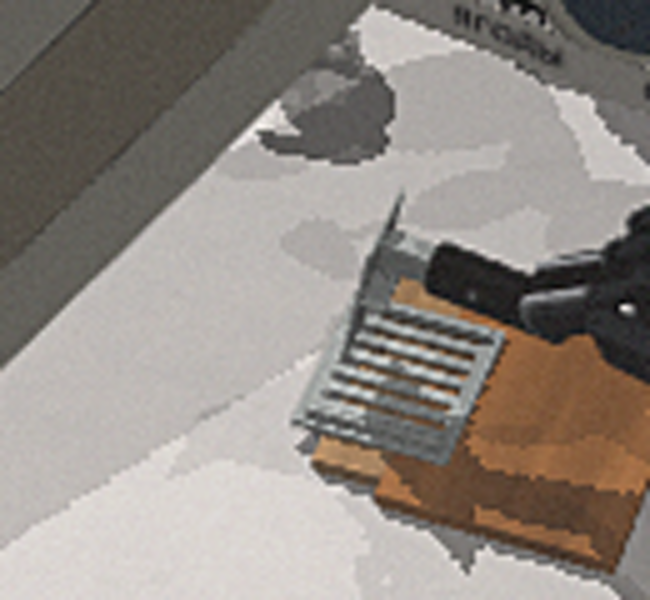

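The grate has dropped rails-up onto the leaf and board. The blade stands free behind and above it, and the hand is clear. I raise the lifter, swing it back to level and set it down on the bare worktop where it was before sliding in.

```bash
python3 - <<'E'
from h import *
P,q=tpose(d(100),dz=.05,du=-.01); env.line_to(P,rate=.08); st(P)
for a in (75,45,20,0):
    P,q=tpose(d(a),dz=.06,du=-.02*(1+(100-a)/40)); env.line_to(P,rate=.15,rotation=q)
st(P)
t2=np.array([.4884,.1105,0])
P,q=tcp(t2+[0,0,.03],d(-87),0,A,1,.072); env.line_to(P,rate=.15,rotation=q); env.sleep(.2); st(P)
p,_=vision.read_camera("scene"); cv2.imwrite("pics/scene8.png",p[:,:,::-1])
p,_=vision.read_camera("top"); cv2.imwrite("pics/top8.png",p[:,:,::-1])
E
python3 -c "
import cv2
b=cv2.imread('pics/scene8.png')[170:310,200:370];a=cv2.imread('pics/top8.png')[185:325,210:380]
cv2.imwrite('pics/c14.png',cv2.resize(cv2.vconcat([a,b]),None,fx=2.1*1.0,fy=2.1,interpolation=2))"
```

```text
24.46 [-0.0001 -0.     -0.0002] F [-0.05  0.31 -1.86] along -0.31
26.85 [ 0.0005 -0.0007 -0.001 ] F [ 0.25  0.57 -0.83] along -0.52
27.58 [-0.0001 -0.0008  0.0011] F [-0.34 -0.68 -1.07] along 0.61
```

View pics/c14.png

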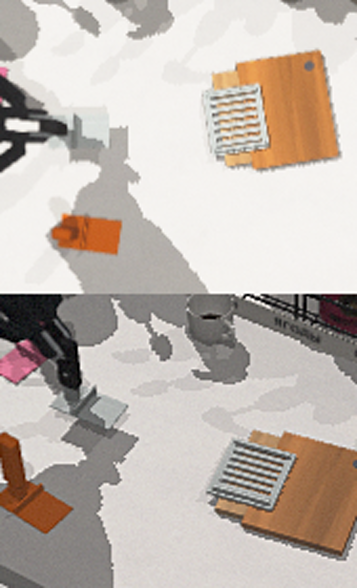

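```bash
python3 - <<'E'
from h import *
t2=np.array([.4884,.1105,0])
P,q=tcp(t2+[0,0,.004],d(-87),0,A,1,.072); env.line_to(P,rate=.08)
P,q=tcp(t2+[0,0,-.002],d(-87),0,A,1,.072); r=env.line_to(P,rate=.01,threshold=2.0); s=st(P); print(r,s["ee_pos"][2]-P[2]-.002)
env.set_gripper(.045); env.sleep(.2); st()
z=Ro.from_quat(q).apply([0,0,1]); p0=env.read_state()["ee_pos"]
env.line_to(p0-z*.06,rate=.1); env.line_to(p0-z*.09+[0,0,.12],rate=.2)
q=Ro.from_matrix(np.array([[0,1,0],[1,0,0],[0,0,-1]]).astype(float)).as_quat()
env.goto([.57,.08,.29],q); env.sleep(.3)
st()
m=vision.camera_model("wrist"); p,dd=vision.read_camera("wrist")
np.savez("w9.npz",p=p,d=dd,m=np.array([m],dtype=object)); cv2.imwrite("pics/w9.png",p[:,:,::-1])
p,_=vision.read_camera("scene"); cv2.imwrite("pics/scene9.png",p[:,:,::-1])
E
```

```text
28.62 [0.0003 0.0001 0.0022] F [1.06 1.54 4.69] along -1.32
True 0.00016097493783290458
29.22 None F [ 0.11  0.14 -0.4 ] along -0.12
33.08 None F [-0.76  0.08 -0.66] along -0.22
```

View pics/w9.png

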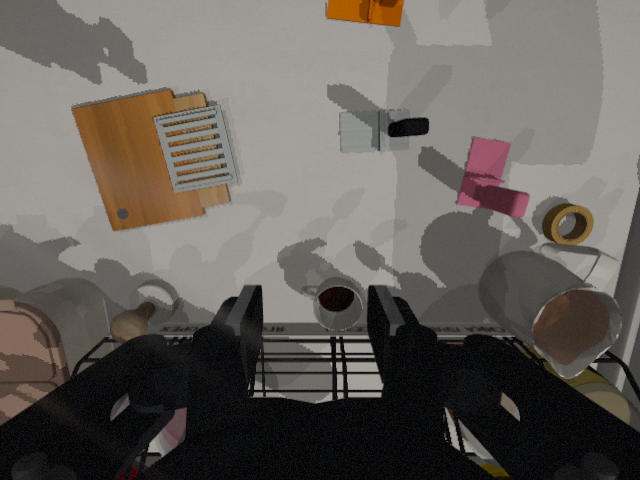

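View pics/scene9.png

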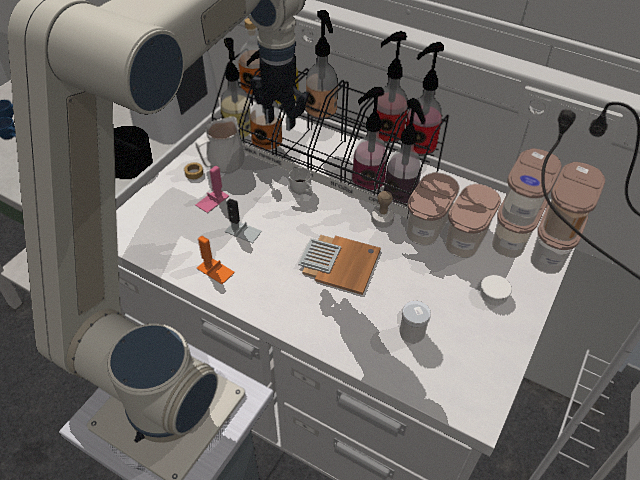

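The wrist view shows the grate rails-up across leaf and board at (196,148), and the lifter standing free at (375,130). The shaker, cup and tamper look unmoved. One numeric check of the grate's centre and height before handing in.

```bash
python3 - <<'E'
from h import *
D=np.load("w9.npz",allow_pickle=True); m=D["m"][0]; dep=D["d"]
C=[(155,115),(219,103),(235,180),(177,192)]
G=onplane("wrist",C,.0145,m)[:,:2]
print("edges",np.linalg.norm(G-np.roll(G,-1,0),axis=1).round(3))
r=G.mean(0)-BC; print("grate x_b,y_b",r@e_,r@n_)
o,_=rays("wrist",[(0,0)],m)
def z(u,v):
    o,dd=rays("wrist",[(u,v)],m); q=np.median(dep[v-2:v+3,u-2:u+3]); return (o+dd[0]*q)[2]
print("heights corners", [round(z(u,v),4) for u,v in [(160,117),(218,110),(231,176),(178,187)]],"board",round(z(110,170),4),"table",round(z(270,150),4))
a=np.load("scene0.npz")["p"]; b,_=vision.read_camera("scene")
print("scene diff cup/tamper/shaker",[float(np.abs(a[y-14:y+14,x-12:x+12].astype(int)-b[y-14:y+14,x-12:x+12]).mean().round(1)) for x,y in [(300,182),(383,208),(415,322)]])
E
```

```text
edges [0.076 0.089 0.073 0.091]
grate x_b,y_b -0.07291296713463992 -0.004382313654968388
heights corners [np.float64(0.0134), np.float64(0.0134), np.float64(0.0151), np.float64(0.0178)] board 0.01 table -0.0001
scene diff cup/tamper/shaker [7.4, 5.0, 5.7]
```

```bash
python3 - <<'E'
from h import *
env.sign_off(); print(env.read_state()["clock"])
E
```

```text
the job is handed in; nothing more can be done
the job is handed in; nothing more can be done
```

The job is handed in, and my last checks met every end condition I could measure; the simulator gives no verdict.

- **What I did:** I took the black-gripped lifter and slid its blade under the grate. I turned and pushed the grate flush against the leaf's edge, holding it there at about 3.5 N for 0.3 s. Then I tipped it over that edge; it dropped rails-up onto the leaf and board. Finally I stood the lifter on the bare worktop and let go.
- **Grate:** its centre is at x ≈ -0.073 m, y ≈ -0.004 m in the board's frame, within the limits. It overhangs the leaf edge by about 10 mm. Depth readings at its corners were 13.4 to 17.8 mm. That matches the plate face (about 14 mm) or the rail tops (about 18.5 mm), so I take it as flat.
- **Lifter:** the blade touched down at the same tool height, relative to the grip, as when I first felt the worktop. It stands upright in the pictures. I did not measure its tilt as an angle.
- **Shaker, cup and tamper:** they show no visible shift in the scene picture. A pixel comparison with the first picture showed differences of only 5 to 7 grey levels. I did not measure their positions.
- **Time:** about 33 s of the 58 s were used.

One disagreement came up: the grate met the leaf about 2.6 mm farther on than the camera estimate. I used the contact position for the tipping.

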